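# Line up electron tubes by height on the sorting board

## Robot

A 6-joint arm with a two-finger parallel gripper is mounted at the origin on the work surface. World frame = base frame: x ahead of the robot, y to its left, z up, the work surface at z = 0. Lengths are in mm, angles in rad, forces in N, time in s.
With the tool pointing down it reaches from about 225 to 725 mm from the base axis. Payload 3.1 kg.
Tool frame: the origin (TCP) lies on the centre line of the jaws, within the pads' length; the fingertips stand 11 mm ahead of it and the grasp point (between the pads) lies 8 mm behind it; z points along the fingers, y is the line along which they close (so a half turn about z gives the same grasp; the last joint's range is limited). The gripper opens to 85 mm and grips with 20 to 120 N. Pads are 22 mm wide; open, the fingers measure 114 mm over their backs; the gripper's body (76 mm by 85 mm) begins 54 mm behind the grasp point. The pads swing forward as they close: fully open they stand 13 mm farther back than shut.
Start: joints at [1.063, 0.048, 0.099, 1.622, 0, 1.443], TCP at [194.642, 487.578, 242.312] pointing down, gripper open.
Joint ranges: [-2.91, 2.91], [-0.99, 1.94], [-1.21, 1.42], [-2.12, 2.29], [-1.49, 1.47], [-3.14, 3.14]. Speed limits (rad/s): [2.79, 2.79, 3.14, 3.14, 3.14, 3.14].

## Interface

Orientations are given as [roll, pitch, yaw] about the fixed x, y, z axes, in that order (R = Rz(yaw) Ry(pitch) Rx(roll)).
In Python, from workcell import r gives the robot as it stands.
- The arm moves only by the shell command python3 -m pendant 'ROWS' [FORCE]. ROWS is JSON, a list of rows, each an object of numbers: "claw": the opening, from 0 (shut) to 1 (fully open); "dx", "dy", "dz": the shift along the world's x, y, z in m; "rx", "ry", "rz": the turn, a rotation vector about the world's x, y, z in rad. A call has 1 to 12 rows; each row shifts and turns the commanded pose from where the row before left it; what a row does not reach is not made up. A row lasts 1/12 s, in which the tool goes at most 41.7 mm and 7.16 degrees, less where a joint would pass 70% of its speed; a pose out of reach is approached as far as the arm can. A call with a gripper value outside its range is refused whole. The fingers move at their own pace and stop on an object; FORCE is the grip in N (left out, the last holds). Time passes only in rows, so rows that do not move let the fingers close. It gives the time, the measured TCP pose, the force, the opening and the grip force at its end, in the units of the state.
- r.state(): the state, without advancing time (a new reading comes with each control period).
- r.get_image(name): name is "side" or "top"; returns (picture, depth): 384x512x3 uint8, red, green, blue; 384x512 float32, mm along the optical axis (not along the pixel's ray), 0 where there is no reading.
- r.calibration(name): a dict with "camera_matrix" (3x3 intrinsics, pixels), "k1" (the pictures are not rectified: a ray, as slopes to the right and down, at radius r is drawn at 1 + k1 r^2 times it, then the intrinsics apply), "cam_to_world" (4x4, takes a point from camera to world coordinates). Camera axes: x right, y down, z forward; pixel columns grow to the right and rows downward; lengths in mm; the calibration is good to about 2 mm. A picture is of the moment at which its call begins. calibration takes no time and is no camera call.
- r.hand_in(): hands the job in; it is judged then, once.
The state is a dict: "clock": time; "joints": joint angles; "qd": joint speeds; "joint_efforts": joint torques, N m; "position": TCP position; "eef_rot": TCP orientation; "ft_force": force on the tool from outside, world axes, zero at the start; "moment": the same for the moment, N m; "finger_gap": finger opening in mm; "grip_force": force on a finger pad.
Only numpy, scipy, OpenCV 4.12 (cv2) and the standard library are available. Lean on these libraries where they do the work, as an engineer would, in place of code of your own. Each camera call takes 0.05 s, during which the arm holds its last target. There are 200 camera calls.

## Task

Sort these four electron tubes by height for the next customer: stand one upright in the middle of each rubber pad on the wooden board, in order of height, with the shortest on the pad next to the steel pin straightener and the tallest at the far end. Do not knock any tube over, and leave the upright red-banded carton where it stands: it is sold.

Things in the scene. Friction and masses are not known exactly. Their poses are not given: they have to be found in the camera images.
- tube_a: the shortest and slimmest electron tube. A clear glass cylinder with a black metal plate inside and a silvery top, no base, straight sides; 54 mm tall overall, 20 mm diameter, about 15 g. Stands upright on the table at the start. Origin: centre of its underside; z axis up through the top. Grip the glass anywhere along its height.
- tube_b: the second shortest electron tube. A clear glass cylinder with a black metal plate inside and a silvery top, no base, straight sides; 74 mm tall overall, 24 mm diameter, about 22 g. Stands upright on the table at the start. Origin: centre of its underside; z axis up through the top. Grip the glass anywhere along its height.
- tube_c: the second tallest electron tube. A clear glass cylinder with a black metal plate inside and a silvery top, on a black base; 96 mm tall overall, glass 30 mm diameter, base 34 mm diameter and 24 mm high, about 45 g. Stands upright on the table at the start. Origin: centre of its underside; z axis up through the top. Grip the glass above the base.
- tube_d: the tallest and thickest electron tube. A clear glass cylinder with a black metal plate inside and a silvery top, on a black base; 122 mm tall overall, glass 38 mm diameter, base 40 mm diameter and 28 mm high, about 85 g. Stands upright on the table at the start. Origin: centre of its underside; z axis up through the top. Grip the glass above the base.
- pad_1: round black rubber pad, 56 mm across, 4 mm thick, fixed on a pale wooden board (90 x 440 mm, 12 mm thick) on the table; the end pad of the row on the robot's left (+y). Its top is 16 mm above the table. Origin: centre of its underside (12 mm up); y axis along the board towards pad_1's end. The four pads form a straight row, 85 mm between centres
- pad_2: round black rubber pad, 56 mm across, 4 mm thick, fixed on a pale wooden board (90 x 440 mm, 12 mm thick) on the table; the second pad from the robot's left. Its top is 16 mm above the table. Origin: centre of its underside (12 mm up); y axis along the board towards pad_1's end. The four pads form a straight row, 85 mm between centres
- pad_3: round black rubber pad, 56 mm across, 4 mm thick, fixed on a pale wooden board (90 x 440 mm, 12 mm thick) on the table; the third pad from the robot's left. Its top is 16 mm above the table. Origin: centre of its underside (12 mm up); y axis along the board towards pad_1's end. The four pads form a straight row, 85 mm between centres
- pad_4: round black rubber pad, 56 mm across, 4 mm thick, fixed on a pale wooden board (90 x 440 mm, 12 mm thick) on the table; the end pad of the row on the robot's right (-y). Its top is 16 mm above the table. Origin: centre of its underside (12 mm up); y axis along the board towards pad_1's end. The four pads form a straight row, 85 mm between centres
- straightener: the pin straightener: a plain steel block 46 x 34 mm and 30 mm high with a dark round face of pin holes on top, fixed on the board (underside 12 mm above the table) at one end of it, 62.5 mm beyond the centre of the end pad: beyond pad_1 or pad_4, as the start has it; at the other end is a low white socket. Origin: centre of its underside.
- carton: the sold tube's carton: the only upright one, a cardboard box 36 x 36 mm and 90 mm tall with a red band, about 90 g, standing loose on the table among the tubes. Origin: centre of its underside. To be left alone.
There are look-alikes about, which are no part of the job. What is shaped like the tube_d but orange is not meant.

How it is judged (in metres and radians):
At the end, for the whole second after the job is handed in: All four tubes stand upright (within 0.1 rad) and at rest on the pads, each centre within 14 mm of its pad's centre, one tube a pad, rising in height from the straightener's end: tube_a nearest the straightener, then tube_b, tube_c, and tube_d at the far end (((y of straightener in the frame of pad_1 above 0 m and horizontal distance between tube_a and pad_1 below 0.014 m and horizontal distance between tube_b and pad_2 below 0.014 m and horizontal distance between tube_c and pad_3 below 0.014 m and horizontal distance between tube_d and pad_4 below 0.014 m) or (y of straightener in the frame of pad_1 below 0 m and horizontal distance between tube_a and pad_4 below 0.014 m and horizontal distance between tube_b and pad_3 below 0.014 m and horizontal distance between tube_c and pad_2 below 0.014 m and horizontal distance between tube_d and pad_1 below 0.014 m)) and angle between each of tube_a, tube_b, tube_c, tube_d's own z axis and vertical below 0.1 rad and height (world z) of tube_a between 0.012 and 0.02 m and linear speed of each of tube_a, tube_b, tube_c, tube_d below 0.02 m/s and angular speed of each of tube_a, tube_b, tube_c, tube_d below 0.2 rad/s and height (world z) of tube_b between 0.012 and 0.02 m and height (world z) of tube_c between 0.012 and 0.02 m and height (world z) of tube_d between 0.012 and 0.02 m); the robot touches nothing.
It fails at once if a tube is knocked over (tilted beyond 0.8 rad) (angle between any of tube_a, tube_b, tube_c, tube_d's own z axis and vertical above 0.8 rad).
It fails at once if the upright carton is shifted by more than 25 mm or tipped by more than 0.4 rad (distance of carton from where it was at the start of the episode above 0.025 m or angle between carton's own z axis and vertical above 0.4 rad).
It also fails if it takes over 112 s, if anything falls off the work surface, if the arm or the gripper's body presses on something with over 40 N, if the wrist force passes 120 N, or if a joint passes its speed limit or range.

## Working session

There is one attempt and no reset: what is moved stays moved. The work goes in short steps, Python scripts to look and compute and a shell command to move; the robot and the scene stay as the last step left them, time stands still between calls to the robot, and variables do not carry over. Pictures are saved under pics/ and viewed, at most 14 in all, crops included, and the job is handed in when it is done.

```bash
mkdir -p pics
cat > h.py <<'E'
import numpy as np, cv2
from workcell import r
def grab(n,tag):
    im,d=r.get_image(n); cv2.imwrite(f'pics/{tag}.png',im[:,:,::-1]); np.save(f'pics/{tag}.npy',d); return im,d
def ray(n,u,v):
    c=r.calibration(n);K=np.array(c['camera_matrix'],float);T=np.array(c['cam_to_world'],float)
    p=cv2.undistortPoints(np.array([[[u,v]]],float),K,np.array([c['k1'],0,0,0,0.]))[0,0]
    return T[:3,3],T[:3,:3]@np.array([p[0],p[1],1])
def onz(n,u,v,z):
    o,d=ray(n,u,v); return o+d*(z-o[2])/d[2]
def pt(n,u,v,dep):
    o,d=ray(n,u,v); return o+d*dep
E
python3 - <<'E'
from h import *
for n in('top','side'):
    grab(n,n+'0'); c=r.calibration(n); print(n,np.round(c['camera_matrix'],1).tolist(),c['k1'],np.round(c['cam_to_world'],2).tolist())
print(r.state())
for n in('top','side'):
    im=cv2.imread(f'pics/{n}0.png'); cv2.imwrite(f'pics/{n}0b.png',cv2.resize(im,(800,600),interpolation=cv2.INTER_CUBIC))
E
```

```text
top [[411.2, 0.0, 250.4], [0.0, 411.2, 185.7], [0.0, 0.0, 1.0]] -0.0893524782687103 [[0.03, -0.98, 0.18, 369.69], [-1.0, -0.03, -0.01, 17.05], [0.01, -0.18, -0.98, 983.53], [0.0, 0.0, 0.0, 1.0]]
side [[476.0, 0.0, 256.5], [0.0, 476.0, 187.7], [0.0, 0.0, 1.0]] 0.03137608248131719 [[0.98, -0.14, 0.17, 379.08], [-0.22, -0.57, 0.79, -814.85], [-0.02, -0.81, -0.58, 651.21], [0.0, 0.0, 0.0, 1.0]]
{'clock': 0.1, 'joints': array([1.06322772e+00, 4.86399411e-02, 9.77375225e-02, 1.62200359e+00,
       9.09702601e-08, 1.44301021e+00]), 'qd': array([-9.74825568e-05,  2.83195559e-04,  4.21233523e-03,  3.38544849e-04,
        1.47242768e-03, -7.73409466e-04]), 'joint_efforts': array([ 1.95868204e-03, -3.39854300e+01,  3.20934570e+01,  1.59014080e-02,
       -8.43859289e-05, -1.09422035e-05]), 'position': array([194.36958517, 487.1172945 , 241.24479226]), 'eef_rot': array([-3.13950019e+00, -2.68944720e-04,  2.76180989e+00]), 'ft_force': array([ 0.07004914, -0.4346656 , -0.53112646]), 'moment': array([ 0.01153722,  0.00140283, -0.01537449]), 'grip_force': 0.0, 'finger_gap': 85.2166504795809}
```

View pics/top0b.png

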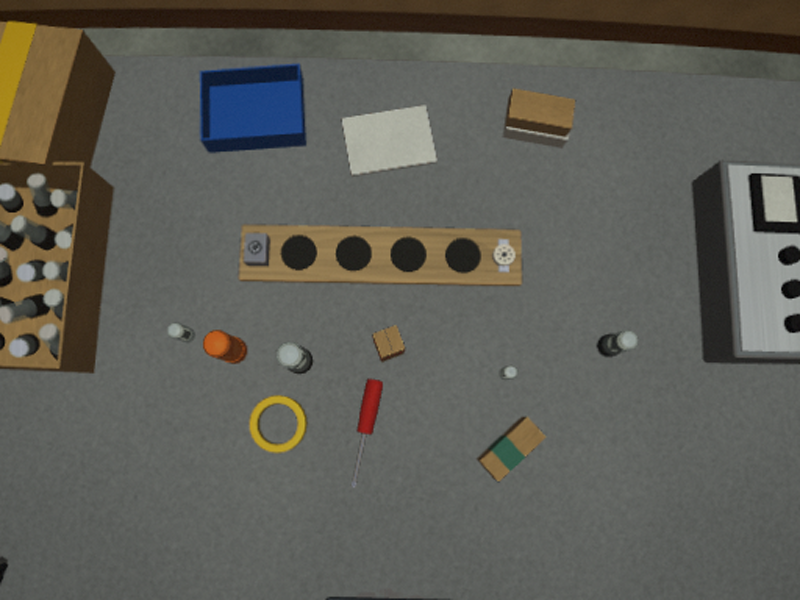

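View pics/side0b.png

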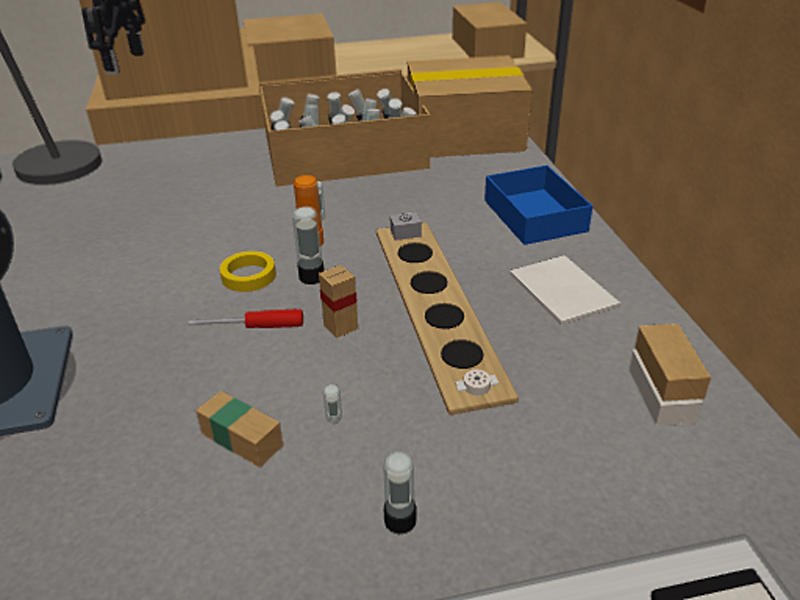

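The straightener is at the left (+y) end of the board, top view (255,248) in the 800-px picture, so a→pad_1 … d→pad_4. The candidates in the top view are:
- (180,332): slim, probably tube_b, behind the orange decoy.
- (290,355): black base and thick, probably tube_d.
- (625,341): black base, probably tube_c.
- (510,372): smallest, probably tube_a.
- (220,345): orange, so a decoy.
- (388,342): the upright carton.

I'll measure these and confirm them in one crop.

Run:
```python
from h import *
im=cv2.imread('pics/top0.png'); sd=cv2.imread('pics/side0.png'); d=np.load('pics/top0.npy')
# pads
hsv=cv2.cvtColor(im,cv2.COLOR_BGR2HSV)
m=((hsv[...,2]<45)*255).astype(np.uint8); m[:140]=0;m[190:]=0;m[:,:160]=0;m[:,330:]=0
for c in cv2.findContours(m,cv2.RETR_EXTERNAL,cv2.CHAIN_APPROX_NONE)[0]:
    if cv2.contourArea(c)>150:
        (u,v),ax,a=cv2.fitEllipse(c); print('pad',round(u,1),round(v,1),np.round(ax,1),onz('top',u,v,16).round(1))
# silvery tops
m=((hsv[...,2]>140)&(hsv[...,1]<50)).astype(np.uint8); m[:200]=0; m[250:]=0; m[:,:100]=0; m[:,420:]=0
n,l,s,ce=cv2.connectedComponentsWithStats(m)
for i in range(1,n):
    if s[i,4]>10:
        u,v=ce[i]; print('top',ce[i].round(1),s[i],[onz('top',u,v,h).round(0)[:2].tolist() for h in(54,74,96,122)], 'depth z',[pt('top',int(u)+a,int(v),d[int(v),int(u)+a]).round(0).tolist() for a in(-1,0,2)])
u,v=388/1.5625,342/1.5625; print('carton',onz('top',u,v,90).round(0), pt('top',u,v,d[int(v),int(u)]))
f=lambda I,u,v,w:cv2.resize(I[int(v-w):int(v+w),int(u-w):int(u+w)],(260,260),interpolation=cv2.INTER_CUBIC)
k=1.5625
A=np.hstack([f(im,200/k,345/k,30),f(im,290/k,355/k,25),f(im,565/k,358/k,50)])
B=np.hstack([f(sd,310/k,210/k,35),f(sd,333/k,403/k,25),f(sd,400/k,490/k,35)])
cv2.imwrite('pics/crop1.png',np.vstack([A,B]))
```

```text
pad 295.8 163.2 [20.2 20.8] [ 607.6 -100.2   16. ]
pad 260.8 162.7 [20.  20.9] [606.3 -15.3  16. ]
pad 225.7 162.0 [20.2 21.1] [605.5  69.7  16. ]
pad 190.9 161.3 [20.  20.7] [605.  153.9  16. ]
top [111.4 210.8] [108 207   9   8  50] [[474.0, 325.0], [472.0, 318.0], [470.0, 311.0], [467.0, 303.0]] depth z [[474.0, 323.0, 71.0], [474.0, 319.0, 74.0], [474.0, 316.0, 70.0]]
top [402.1 217.2] [398 213   9  10  72] [[478.0, -343.0], [476.0, -335.0], [473.0, -327.0], [470.0, -317.0]] depth z [[474.0, -325.0, 95.0], [474.0, -327.0, 96.0], [474.0, -333.0, 92.0]]
top [185.2 226.9] [179 221  14  13 140] [[443.0, 154.0], [442.0, 151.0], [440.0, 147.0], [438.0, 144.0]] depth z [[440.0, 146.0, 120.0], [440.0, 144.0, 122.0], [440.0, 140.0, 120.0]]
top [326.3 237.6] [323 235   7   6  36] [[427.0, -166.0], [426.0, -162.0], [425.0, -158.0], [423.0, -153.0]] depth z [[429.0, -163.0, 53.0], [429.0, -165.0, 55.0], [429.0, -169.0, 58.0]]
carton [462.  12.  90.] [461.76790896  11.68334627  88.87001962]
```

View pics/crop1.png

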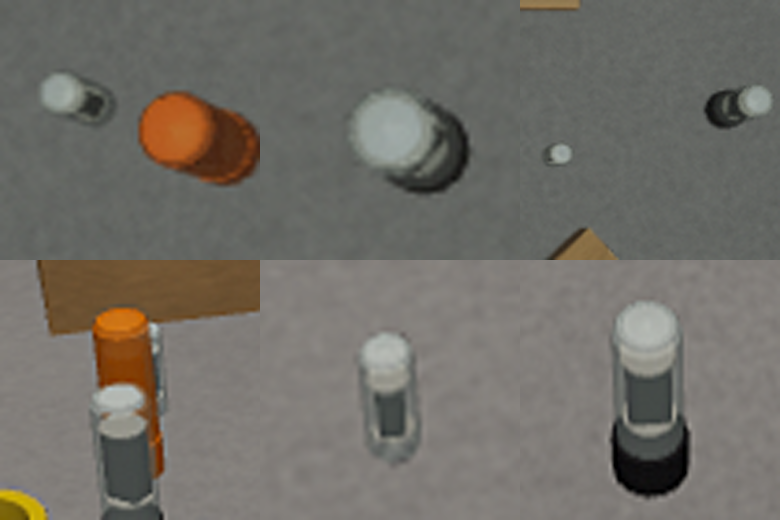

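The crop confirms the identities. Depth gives top heights of 55, 74, 96 and 122 mm for a, b, c and d. Tube_b at (111,211) has no base, c and d have black bases, and the orange one is the decoy.

I'll fetch tube_b first, closing the jaws along x (yaw π/2) because the orange decoy stands on its −y side.

```bash
python3 -m pendant '[{"dx":0.0278,"dy":-0.0166,"rz":-0.119,"claw":0.8},{"dx":0.0278,"dy":-0.0166,"rz":-0.119},{"dx":0.0278,"dy":-0.0166,"rz":-0.119},{"dx":0.0278,"dy":-0.0166,"rz":-0.119},{"dx":0.0278,"dy":-0.0166,"rz":-0.119},{"dx":0.0278,"dy":-0.0166,"rz":-0.119},{"dx":0.0278,"dy":-0.0166,"rz":-0.119},{"dx":0.0278,"dy":-0.0166,"rz":-0.119},{"dx":0.0278,"dy":-0.0166,"rz":-0.119},{"dx":0.0278,"dy":-0.0166,"rz":-0.119},{"dz":0},{"dz":0}]' 25
python3 - <<'E'
from h import *
im,d=grab('top','t1'); s=r.state(); print(s['position'],s['eef_rot'],s['finger_gap'],s['joints'].round(2))
k=1.5625;sd,_=grab('side','s1')
a=im[150:290,40:230];b=sd[40:200,130:320]
cv2.imwrite('pics/v1.png',np.hstack([cv2.resize(a,(400,300)),cv2.resize(b,(380,300))])[:,:,::-1])
print('orange',onz('top',216/k,343/k,122))
E
```

```text
[194.41016804 487.18487427 241.37596216] [-3.13976026e+00 -2.30687966e-04  2.76182787e+00] 85.42337285846673 [ 1.06  0.05  0.1   1.62 -0.    1.44]
orange [450.08248099 243.65054868 122.        ]schema error: expected keys claw, dx, dy, dz, rx, ry, rz
```

View pics/v1.png

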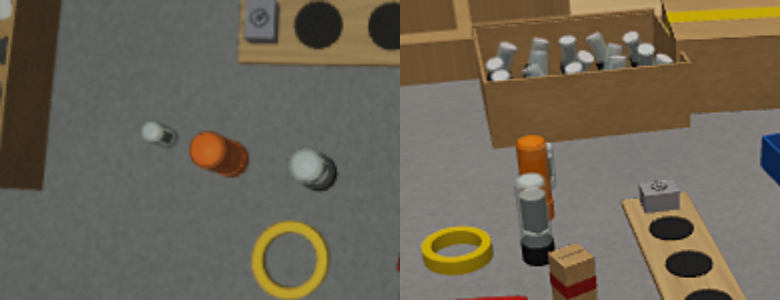

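The call was refused because every row needs all seven keys. The picture shows the scene unchanged, with the orange decoy about 77 mm from tube_b, which leaves room for the gripper. Resending with full rows.

```bash
python3 -m pendant '[{"dx":0.0278,"dy":-0.0166,"dz":0,"rx":0,"ry":0,"rz":-0.119,"claw":0.8},{"dx":0.0278,"dy":-0.0166,"dz":0,"rx":0,"ry":0,"rz":-0.119,"claw":0.8},{"dx":0.0278,"dy":-0.0166,"dz":0,"rx":0,"ry":0,"rz":-0.119,"claw":0.8},{"dx":0.0278,"dy":-0.0166,"dz":0,"rx":0,"ry":0,"rz":-0.119,"claw":0.8},{"dx":0.0278,"dy":-0.0166,"dz":0,"rx":0,"ry":0,"rz":-0.119,"claw":0.8},{"dx":0.0278,"dy":-0.0166,"dz":0,"rx":0,"ry":0,"rz":-0.119,"claw":0.8},{"dx":0.0278,"dy":-0.0166,"dz":0,"rx":0,"ry":0,"rz":-0.119,"claw":0.8},{"dx":0.0278,"dy":-0.0166,"dz":0,"rx":0,"ry":0,"rz":-0.119,"claw":0.8},{"dx":0.0278,"dy":-0.0166,"dz":0,"rx":0,"ry":0,"rz":-0.119,"claw":0.8},{"dx":0.0278,"dy":-0.0166,"dz":0,"rx":0,"ry":0,"rz":-0.119,"claw":0.8},{"dx":0,"dy":0,"dz":0,"rx":0,"ry":0,"rz":0,"claw":0.8},{"dx":0,"dy":0,"dz":0,"rx":0,"ry":0,"rz":0,"claw":0.8}]' 25
```

```text
clock: 1.2
position: [473.7, 320.3, 241.4]
eef_rot: [-3.14, 0.001, 1.569]
ft_force: [-1.2, 0.6, 0.7]
finger_gap: 68.7
grip_force: 0.0
```

```bash
python3 -m pendant '[{"dx":0,"dy":0,"dz":-0.037,"rx":0,"ry":0,"rz":0,"claw":0.8},{"dx":0,"dy":0,"dz":-0.037,"rx":0,"ry":0,"rz":0,"claw":0.8},{"dx":0,"dy":0,"dz":-0.037,"rx":0,"ry":0,"rz":0,"claw":0.8},{"dx":0,"dy":0,"dz":-0.020,"rx":0,"ry":0,"rz":0,"claw":0.8},{"dx":0,"dy":0,"dz":0,"rx":0,"ry":0,"rz":0,"claw":0.8}]' 25
python3 - <<'E'
from h import *
im,d=grab('top','t2'); sd,_=grab('side','s2')
a=im[150:290,40:230];b=sd[20:180,130:320]
cv2.imwrite('pics/v2.png',np.hstack([cv2.resize(a,(400,300)),cv2.resize(b,(380,300))])[:,:,::-1])
E
```

```text
clock: 1.62
position: [467.2, 320.2, 104.4]
eef_rot: [-3.13, 0.006, 1.574]
ft_force: [-0.9, -0.7, -0.6]
finger_gap: 68.5
grip_force: 0.0
```

View pics/v2.png

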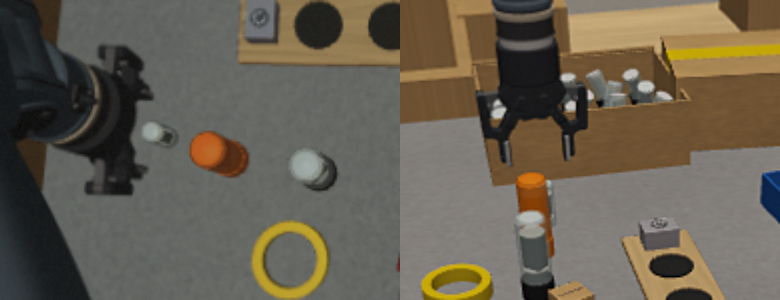

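The fingers straddle tube_b in the top view: tips at about v 70 and 170 in the crop, tube at (153,132). The body clears the orange decoy. Descending further.

```bash
python3 -m pendant '[{"dx":0,"dy":0,"dz":-0.020,"rx":0,"ry":0,"rz":0,"claw":0.8},{"dx":0,"dy":0,"dz":-0.020,"rx":0,"ry":0,"rz":0,"claw":0.8},{"dx":0,"dy":0,"dz":-0.010,"rx":0,"ry":0,"rz":0,"claw":0.8},{"dx":0,"dy":0,"dz":0,"rx":0,"ry":0,"rz":0,"claw":0.8},{"dx":0,"dy":0,"dz":0,"rx":0,"ry":0,"rz":0,"claw":0.8},{"dx":0,"dy":0,"dz":0,"rx":0,"ry":0,"rz":0,"claw":0.8}]' 25
```

```text
clock: 2.22
position: [473.9, 322.4, 63.6]
eef_rot: [3.139, -0.002, 1.572]
ft_force: [1.0, 0.4, 1.0]
finger_gap: 68.3
grip_force: 0.0
```

```bash
python3 -m pendant '[{"dx":0,"dy":-0.003,"dz":-0.005,"rx":0,"ry":0,"rz":0,"claw":0.8},{"dx":0,"dy":0,"dz":0,"rx":0,"ry":0,"rz":0,"claw":0.8},{"dx":0,"dy":0,"dz":0,"rx":0,"ry":0,"rz":0,"claw":0.8},{"dx":0,"dy":0,"dz":0,"rx":0,"ry":0,"rz":0,"claw":0.8}]' 25
python3 -m pendant '[{"dx":0,"dy":0,"dz":0,"rx":0,"ry":0,"rz":0,"claw":0.4},{"dx":0,"dy":0,"dz":0,"rx":0,"ry":0,"rz":0,"claw":0.4},{"dx":0,"dy":0,"dz":0,"rx":0,"ry":0,"rz":0,"claw":0.1},{"dx":0,"dy":0,"dz":0,"rx":0,"ry":0,"rz":0,"claw":0.1},{"dx":0,"dy":0,"dz":0,"rx":0,"ry":0,"rz":0,"claw":0.1},{"dx":0,"dy":0,"dz":0,"rx":0,"ry":0,"rz":0,"claw":0.1},{"dx":0,"dy":0,"dz":0,"rx":0,"ry":0,"rz":0,"claw":0.1},{"dx":0,"dy":0,"dz":0,"rx":0,"ry":0,"rz":0,"claw":0.1}]' 25
```

```text
clock: 2.55
position: [472.8, 318.5, 56.6]
eef_rot: [3.141, -0.0, 1.572]
ft_force: [0.1, -1.0, -0.4]
finger_gap: 68.2
grip_force: 0.0
clock: 3.22
position: [472.8, 318.7, 56.4]
eef_rot: [3.141, -0.0, 1.572]
ft_force: [-0.2, 1.1, 1.0]
finger_gap: 23.1
grip_force: 24.7
```

Gripped (gap 23 mm, 25 N). Now I'll lift it and carry it over pad_2 at (605.5, 69.7).

```bash
python3 -m pendant '[{"dx":0,"dy":0,"dz":0.02,"rx":0,"ry":0,"rz":0,"claw":0.1},{"dx":0,"dy":0,"dz":0.035,"rx":0,"ry":0,"rz":0,"claw":0.1},{"dx":0,"dy":0,"dz":0.035,"rx":0,"ry":0,"rz":0,"claw":0.1},{"dx":0,"dy":0,"dz":0.035,"rx":0,"ry":0,"rz":0,"claw":0.1},{"dx":0,"dy":0,"dz":0.01,"rx":0,"ry":0,"rz":0,"claw":0.1},{"dx":0,"dy":0,"dz":0,"rx":0,"ry":0,"rz":0,"claw":0.1}]' 25
python3 -m pendant '[{"dx":0.0083,"dy":-0.0155,"dz":0,"rx":0,"ry":0,"rz":0,"claw":0.1},{"dx":0.0166,"dy":-0.0311,"dz":0,"rx":0,"ry":0,"rz":0,"claw":0.1},{"dx":0.0166,"dy":-0.0311,"dz":0,"rx":0,"ry":0,"rz":0,"claw":0.1},{"dx":0.0166,"dy":-0.0311,"dz":0,"rx":0,"ry":0,"rz":0,"claw":0.1},{"dx":0.0166,"dy":-0.0311,"dz":0,"rx":0,"ry":0,"rz":0,"claw":0.1},{"dx":0.0166,"dy":-0.0311,"dz":0,"rx":0,"ry":0,"rz":0,"claw":0.1},{"dx":0.0166,"dy":-0.0311,"dz":0,"rx":0,"ry":0,"rz":0,"claw":0.1},{"dx":0.0166,"dy":-0.0311,"dz":0,"rx":0,"ry":0,"rz":0,"claw":0.1},{"dx":0.0083,"dy":-0.0155,"dz":0,"rx":0,"ry":0,"rz":0,"claw":0.1},{"dx":0,"dy":0,"dz":0,"rx":0,"ry":0,"rz":0,"claw":0.1},{"dx":0,"dy":0,"dz":0,"rx":0,"ry":0,"rz":0,"claw":0.1},{"dx":0,"dy":0,"dz":0,"rx":0,"ry":0,"rz":0,"claw":0.1}]' 25
```

```text
clock: 3.72
position: [474.9, 319.8, 196.2]
eef_rot: [3.134, -0.004, 1.572]
ft_force: [0.2, -0.0, -0.2]
finger_gap: 23.0
grip_force: 24.7
clock: 4.72
position: [604.3, 70.4, 189.3]
eef_rot: [-3.138, -0.001, 1.572]
ft_force: [0.7, 0.4, -0.3]
finger_gap: 23.4
grip_force: 24.7
```

```bash
python3 -m pendant '[{"dx":0.001,"dy":-0.0005,"dz":-0.035,"rx":0,"ry":0,"rz":0,"claw":0.1},{"dx":0,"dy":0,"dz":-0.035,"rx":0,"ry":0,"rz":0,"claw":0.1},{"dx":0,"dy":0,"dz":-0.02,"rx":0,"ry":0,"rz":0,"claw":0.1},{"dx":0,"dy":0,"dz":-0.01,"rx":0,"ry":0,"rz":0,"claw":0.1},{"dx":0,"dy":0,"dz":-0.005,"rx":0,"ry":0,"rz":0,"claw":0.1},{"dx":0,"dy":0,"dz":0,"rx":0,"ry":0,"rz":0,"claw":0.1},{"dx":0,"dy":0,"dz":0,"rx":0,"ry":0,"rz":0,"claw":0.1},{"dx":0,"dy":0,"dz":0,"rx":0,"ry":0,"rz":0,"claw":0.1},{"dx":0,"dy":0,"dz":0,"rx":0,"ry":0,"rz":0,"claw":0.1}]' 25
python3 - <<'E'
from h import *
im,d=grab('top','t3'); sd,_=grab('side','s3')
a=im[120:220,140:330];b=sd[100:270,190:380]
cv2.imwrite('pics/v3.png',np.hstack([cv2.resize(a,(430,226)),cv2.resize(b,(360,322))[48:274]])[:,:,::-1]); print(r.state()['position'])
cv2.imwrite('pics/v3.png',np.hstack([cv2.resize(a,(400,210)),cv2.resize(b[20:120],(399,210))])[:,:,::-1])
E
```

```text
clock: 5.47
position: [607.9, 69.5, 88.6]
eef_rot: [3.138, -0.0, 1.572]
ft_force: [-0.1, 0.4, 0.2]
finger_gap: 23.1
grip_force: 24.7
[607.53072208  69.3499691   87.99114553]
```

View pics/v3.png

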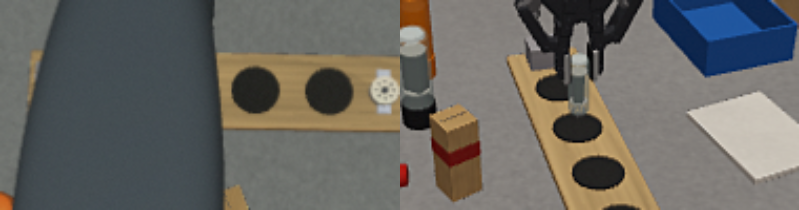

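The side view shows the upright tube hanging about 15 mm above pad_2, at (577,115) with the pad at (577,127). Lowering and releasing.

```bash
python3 -m pendant '[{"dx":-0.002,"dy":0,"dz":-0.006,"rx":0,"ry":0,"rz":0,"claw":0.1},{"dx":0,"dy":0,"dz":-0.005,"rx":0,"ry":0,"rz":0,"claw":0.1},{"dx":0,"dy":0,"dz":-0.003,"rx":0,"ry":0,"rz":0,"claw":0.1},{"dx":0,"dy":0,"dz":0,"rx":0,"ry":0,"rz":0,"claw":0.1},{"dx":0,"dy":0,"dz":0,"rx":0,"ry":0,"rz":0,"claw":0.1},{"dx":0,"dy":0,"dz":0,"rx":0,"ry":0,"rz":0,"claw":0.1}]' 25
```

```text
clock: 6.07
position: [604.2, 69.3, 72.4]
eef_rot: [-3.141, 0.0, 1.572]
ft_force: [-1.4, -0.3, 3.2]
finger_gap: 23.5
grip_force: 25.0
```

Contact is showing (about 3 N). Opening slowly, then retreating up.

```bash
python3 -m pendant '[{"dx":0,"dy":0,"dz":0,"rx":0,"ry":0,"rz":0,"claw":0.35},{"dx":0,"dy":0,"dz":0,"rx":0,"ry":0,"rz":0,"claw":0.5},{"dx":0,"dy":0,"dz":0,"rx":0,"ry":0,"rz":0,"claw":0.7},{"dx":0,"dy":0,"dz":0,"rx":0,"ry":0,"rz":0,"claw":0.7},{"dx":0,"dy":0,"dz":0,"rx":0,"ry":0,"rz":0,"claw":0.7},{"dx":0,"dy":0,"dz":0.02,"rx":0,"ry":0,"rz":0,"claw":0.8},{"dx":0,"dy":0,"dz":0.035,"rx":0,"ry":0,"rz":0,"claw":0.8},{"dx":0,"dy":0,"dz":0.035,"rx":0,"ry":0,"rz":0,"claw":0.8},{"dx":0,"dy":0,"dz":0.035,"rx":0,"ry":0,"rz":0,"claw":0.8},{"dx":0,"dy":0,"dz":0.035,"rx":0,"ry":0,"rz":0,"claw":0.8},{"dx":0,"dy":0,"dz":0,"rx":0,"ry":0,"rz":0,"claw":0.8},{"dx":0,"dy":0,"dz":0,"rx":0,"ry":0,"rz":0,"claw":0.8}]' 25
```

```text
clock: 7.07
position: [606.4, 69.4, 236.3]
eef_rot: [3.134, -0.0, 1.572]
ft_force: [-0.8, 0.6, -0.5]
finger_gap: 68.3
grip_force: 0.0
```

```bash
python3 -m pendant '[{"dx":-0.0277,"dy":0.0126,"dz":0,"rx":0,"ry":0,"rz":0,"claw":0.9},{"dx":-0.0277,"dy":0.0126,"dz":0,"rx":0,"ry":0,"rz":0,"claw":0.9},{"dx":-0.0277,"dy":0.0126,"dz":0,"rx":0,"ry":0,"rz":0,"claw":0.9},{"dx":-0.0277,"dy":0.0126,"dz":0,"rx":0,"ry":0,"rz":0,"claw":0.9},{"dx":-0.0277,"dy":0.0126,"dz":0,"rx":0,"ry":0,"rz":0,"claw":0.9},{"dx":-0.0277,"dy":0.0126,"dz":0,"rx":0,"ry":0,"rz":0,"claw":0.9},{"dx":0,"dy":0,"dz":-0.03,"rx":0,"ry":0,"rz":0,"claw":0.9},{"dx":0,"dy":0,"dz":-0.03,"rx":0,"ry":0,"rz":0,"claw":0.9},{"dx":0,"dy":0,"dz":0,"rx":0,"ry":0,"rz":0,"claw":0.9},{"dx":0,"dy":0,"dz":0,"rx":0,"ry":0,"rz":0,"claw":0.9},{"dx":0,"dy":0,"dz":0,"rx":0,"ry":0,"rz":0,"claw":0.9},{"dx":0,"dy":0,"dz":0,"rx":0,"ry":0,"rz":0,"claw":0.9}]' 40
python3 - <<'E'
from h import *
im,d=grab('top','t4'); sd,_=grab('side','s4'); print(r.state()['position'])
hsv=cv2.cvtColor(im,cv2.COLOR_RGB2HSV)
m=((hsv[...,2]>140)&(hsv[...,1]<50)).astype(np.uint8); m[:140]=0; m[185:]=0; m[:,:175]=0; m[:,310:]=0
n,l,s,ce=cv2.connectedComponentsWithStats(m)
for i in range(1,n):
    if s[i,4]>20: print('top',ce[i].round(1),s[i],onz('top',*ce[i],90).round(1),d[int(ce[i][1]),int(ce[i][0])])
a=im[120:260,140:330];b=sd[70:210,170:360]
cv2.imwrite('pics/v4.png',np.hstack([cv2.resize(a,(400,295)),cv2.resize(b,(400,295))])[:,:,::-1])
E
```

```text
clock: 8.07
position: [439.8, 145.0, 174.3]
eef_rot: [3.138, -0.001, 1.571]
ft_force: [1.6, -0.3, 0.7]
finger_gap: 76.5
grip_force: 0.0
[440.0535178  145.07604675 174.63258725]
top [223.8 155.4] [220 151   9  10  59] [602.6  70.5  90. ] 919.60205
```

View pics/v4.png

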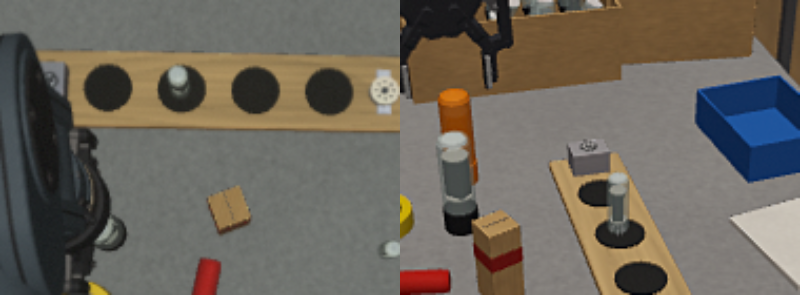

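Tube_b stands upright on pad_2 at (224,155) in the top view, about 3 mm off centre. The gripper is over tube_d. Descending to grasp.

```bash
python3 -m pendant '[{"dx":0,"dy":0,"dz":-0.02,"rx":0,"ry":0,"rz":0,"claw":0.9},{"dx":0,"dy":0,"dz":-0.025,"rx":0,"ry":0,"rz":0,"claw":0.9},{"dx":0,"dy":0,"dz":-0.025,"rx":0,"ry":0,"rz":0,"claw":0.9},{"dx":0,"dy":0,"dz":-0.015,"rx":0,"ry":0,"rz":0,"claw":0.9},{"dx":0,"dy":0,"dz":-0.009,"rx":0,"ry":0,"rz":0,"claw":0.9},{"dx":0,"dy":0,"dz":0,"rx":0,"ry":0,"rz":0,"claw":0.9},{"dx":0,"dy":0,"dz":0,"rx":0,"ry":0,"rz":0,"claw":0.9},{"dx":0,"dy":0,"dz":0,"rx":0,"ry":0,"rz":0,"claw":0.9}]' 40
python3 -m pendant '[{"dx":0,"dy":0,"dz":0,"rx":0,"ry":0,"rz":0,"claw":0.6},{"dx":0,"dy":0,"dz":0,"rx":0,"ry":0,"rz":0,"claw":0.6},{"dx":0,"dy":0,"dz":0,"rx":0,"ry":0,"rz":0,"claw":0.4},{"dx":0,"dy":0,"dz":0,"rx":0,"ry":0,"rz":0,"claw":0.3},{"dx":0,"dy":0,"dz":0,"rx":0,"ry":0,"rz":0,"claw":0.3},{"dx":0,"dy":0,"dz":0,"rx":0,"ry":0,"rz":0,"claw":0.3},{"dx":0,"dy":0,"dz":0,"rx":0,"ry":0,"rz":0,"claw":0.3},{"dx":0,"dy":0,"dz":0,"rx":0,"ry":0,"rz":0,"claw":0.3}]' 40
```

```text
clock: 8.83
position: [439.8, 145.2, 80.2]
eef_rot: [3.138, -0.001, 1.572]
ft_force: [-0.4, -0.1, -0.4]
finger_gap: 76.6
grip_force: 0.0
clock: 9.5
position: [439.1, 145.1, 79.4]
eef_rot: [3.139, -0.0, 1.572]
ft_force: [-0.3, -0.2, 6.0]
finger_gap: 37.2
grip_force: 40.4
```

```bash
python3 -m pendant '[{"dx":0,"dy":0,"dz":0.015,"rx":0,"ry":0,"rz":0,"claw":0.3},{"dx":0,"dy":0,"dz":0.03,"rx":0,"ry":0,"rz":0,"claw":0.3},{"dx":0,"dy":0,"dz":0.035,"rx":0,"ry":0,"rz":0,"claw":0.3},{"dx":0,"dy":0,"dz":0.03,"rx":0,"ry":0,"rz":0,"claw":0.3},{"dx":0,"dy":0,"dz":0.02,"rx":0,"ry":0,"rz":0,"claw":0.3},{"dx":0,"dy":0,"dz":0,"rx":0,"ry":0,"rz":0,"claw":0.3}]' 40
python3 -m pendant '[{"dx":0.0094,"dy":-0.0136,"dz":0,"rx":0,"ry":0,"rz":0,"claw":0.3},{"dx":0.0187,"dy":-0.0273,"dz":0,"rx":0,"ry":0,"rz":0,"claw":0.3},{"dx":0.0187,"dy":-0.0273,"dz":0,"rx":0,"ry":0,"rz":0,"claw":0.3},{"dx":0.0187,"dy":-0.0273,"dz":0,"rx":0,"ry":0,"rz":0,"claw":0.3},{"dx":0.0187,"dy":-0.0273,"dz":0,"rx":0,"ry":0,"rz":0,"claw":0.3},{"dx":0.0187,"dy":-0.0273,"dz":0,"rx":0,"ry":0,"rz":0,"claw":0.3},{"dx":0.0187,"dy":-0.0273,"dz":0,"rx":0,"ry":0,"rz":0,"claw":0.3},{"dx":0.0187,"dy":-0.0273,"dz":0,"rx":0,"ry":0,"rz":0,"claw":0.3},{"dx":0.0187,"dy":-0.0273,"dz":0,"rx":0,"ry":0,"rz":0,"claw":0.3},{"dx":0.0094,"dy":-0.0136,"dz":0,"rx":0,"ry":0,"rz":0,"claw":0.3},{"dx":0,"dy":0,"dz":0,"rx":0,"ry":0,"rz":0,"claw":0.3},{"dx":0,"dy":0,"dz":0,"rx":0,"ry":0,"rz":0,"claw":0.3}]' 40
python3 -m pendant '[{"dx":0,"dy":0,"dz":-0.02,"rx":0,"ry":0,"rz":0,"claw":0.3},{"dx":0,"dy":0,"dz":-0.03,"rx":0,"ry":0,"rz":0,"claw":0.3},{"dx":0,"dy":0,"dz":-0.03,"rx":0,"ry":0,"rz":0,"claw":0.3},{"dx":0,"dy":0,"dz":-0.015,"rx":0,"ry":0,"rz":0,"claw":0.3},{"dx":0,"dy":0,"dz":-0.005,"rx":0,"ry":0,"rz":0,"claw":0.3},{"dx":0,"dy":0,"dz":0,"rx":0,"ry":0,"rz":0,"claw":0.3},{"dx":0,"dy":0,"dz":0,"rx":0,"ry":0,"rz":0,"claw":0.3},{"dx":0,"dy":0,"dz":0,"rx":0,"ry":0,"rz":0,"claw":0.3},{"dx":0,"dy":0,"dz":0,"rx":0,"ry":0,"rz":0,"claw":0.3}]' 40
```

```text
clock: 10.0
position: [440.6, 145.4, 213.1]
eef_rot: [3.134, -0.001, 1.572]
ft_force: [0.9, -0.6, -0.4]
finger_gap: 37.3
grip_force: 40.4
clock: 11.0
position: [605.7, -101.2, 205.4]
eef_rot: [-3.137, -0.002, 1.57]
ft_force: [-0.3, -0.1, -1.1]
finger_gap: 36.5
grip_force: 40.5
clock: 11.75
position: [608.0, -100.8, 110.7]
eef_rot: [3.138, 0.001, 1.572]
ft_force: [-0.6, -1.1, 0.1]
finger_gap: 37.4
grip_force: 40.5
```

```bash
python3 -m pendant '[{"dx":0,"dy":0.0005,"dz":-0.006,"rx":0,"ry":0,"rz":0,"claw":0.3},{"dx":0,"dy":0,"dz":-0.004,"rx":0,"ry":0,"rz":0,"claw":0.3},{"dx":0,"dy":0,"dz":-0.003,"rx":0,"ry":0,"rz":0,"claw":0.3},{"dx":0,"dy":0,"dz":0,"rx":0,"ry":0,"rz":0,"claw":0.3},{"dx":0,"dy":0,"dz":0,"rx":0,"ry":0,"rz":0,"claw":0.3},{"dx":0,"dy":0,"dz":0,"rx":0,"ry":0,"rz":0,"claw":0.3},{"dx":0,"dy":0,"dz":0,"rx":0,"ry":0,"rz":0,"claw":0.3}]' 40
python3 - <<'E'
from h import *
sd,_=grab('side','s5')
cv2.imwrite('pics/v5.png',cv2.resize(sd[110:270,220:360],(560,600))[:,:,::-1])
E
```

```text
clock: 12.33
position: [606.7, -100.2, 95.5]
eef_rot: [3.141, 0.0, 1.572]
ft_force: [-0.4, 0.4, 1.0]
finger_gap: 37.1
grip_force: 40.8
```

View pics/v5.png

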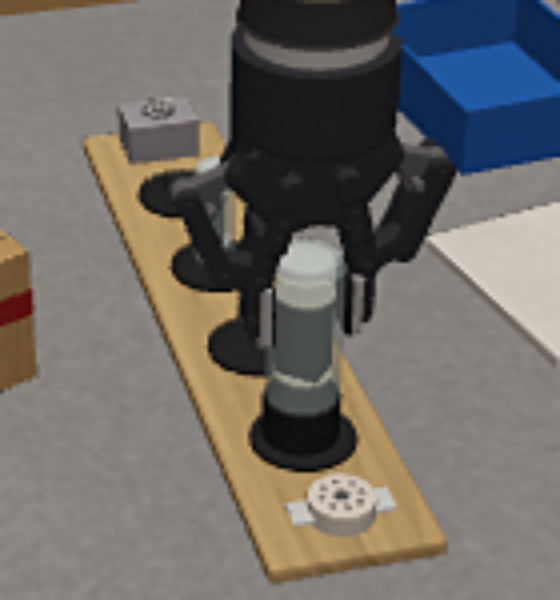

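Tube_d sits centred on pad_4, with its base at (303,430) inside the pad's ellipse. Releasing, then retreating upwards.

```bash
python3 -m pendant '[{"dx":0,"dy":0,"dz":0,"rx":0,"ry":0,"rz":0,"claw":0.5},{"dx":0,"dy":0,"dz":0,"rx":0,"ry":0,"rz":0,"claw":0.7},{"dx":0,"dy":0,"dz":0,"rx":0,"ry":0,"rz":0,"claw":0.8},{"dx":0,"dy":0,"dz":0,"rx":0,"ry":0,"rz":0,"claw":0.8},{"dx":0,"dy":0,"dz":0,"rx":0,"ry":0,"rz":0,"claw":0.8},{"dx":0,"dy":0,"dz":0.02,"rx":0,"ry":0,"rz":0,"claw":0.8},{"dx":0,"dy":0,"dz":0.035,"rx":0,"ry":0,"rz":0,"claw":0.8},{"dx":0,"dy":0,"dz":0.035,"rx":0,"ry":0,"rz":0,"claw":0.8},{"dx":0,"dy":0,"dz":0.035,"rx":0,"ry":0,"rz":0,"claw":0.8},{"dx":0,"dy":0,"dz":0.02,"rx":0,"ry":0,"rz":0,"claw":0.8},{"dx":0,"dy":0,"dz":0,"rx":0,"ry":0,"rz":0,"claw":0.8},{"dx":0,"dy":0,"dz":0,"rx":0,"ry":0,"rz":0,"claw":0.8}]' 40
```

```text
clock: 13.38
position: [607.8, -100.4, 242.6]
eef_rot: [3.137, 0.001, 1.572]
ft_force: [0.8, 0.4, -1.2]
finger_gap: 67.9
grip_force: 0.0
```

```bash
python3 -m pendant '[{"dx":-0.0167,"dy":-0.0285,"dz":0,"rx":0,"ry":0,"rz":0,"claw":0.85},{"dx":-0.0167,"dy":-0.0285,"dz":0,"rx":0,"ry":0,"rz":0,"claw":0.85},{"dx":-0.0167,"dy":-0.0285,"dz":0,"rx":0,"ry":0,"rz":0,"claw":0.85},{"dx":-0.0167,"dy":-0.0285,"dz":0,"rx":0,"ry":0,"rz":0,"claw":0.85},{"dx":-0.0167,"dy":-0.0285,"dz":0,"rx":0,"ry":0,"rz":0,"claw":0.85},{"dx":-0.0167,"dy":-0.0285,"dz":0,"rx":0,"ry":0,"rz":0,"claw":0.85},{"dx":-0.0167,"dy":-0.0285,"dz":0,"rx":0,"ry":0,"rz":0,"claw":0.85},{"dx":-0.0167,"dy":-0.0285,"dz":0,"rx":0,"ry":0,"rz":0,"claw":0.85},{"dx":0,"dy":0,"dz":-0.035,"rx":0,"ry":0,"rz":0,"claw":0.85},{"dx":0,"dy":0,"dz":-0.035,"rx":0,"ry":0,"rz":0,"claw":0.85},{"dx":0,"dy":0,"dz":-0.02,"rx":0,"ry":0,"rz":0,"claw":0.85},{"dx":0,"dy":0,"dz":0,"rx":0,"ry":0,"rz":0,"claw":0.85}]' 30
python3 -m pendant '[{"dx":0,"dy":0,"dz":0,"rx":0,"ry":0,"rz":0,"claw":0.85},{"dx":0,"dy":0,"dz":0,"rx":0,"ry":0,"rz":0,"claw":0.85},{"dx":0,"dy":0,"dz":0,"rx":0,"ry":0,"rz":0,"claw":0.85}]' 30
python3 - <<'E'
from h import *
im,d=grab('top','t6'); sd,_=grab('side','s6'); print(r.state()['position'])
a=im[120:260,240:430];b=sd[200:370,150:380]
cv2.imwrite('pics/v6.png',np.hstack([cv2.resize(a,(400,295)),cv2.resize(b,(399,295))])[:,:,::-1])
hsv=cv2.cvtColor(im,cv2.COLOR_RGB2HSV)
m=((hsv[...,2]>140)&(hsv[...,1]<50)).astype(np.uint8); m[:130]=0; m[175:]=0; m[:,:175]=0; m[:,310:]=0
n,l,s,ce=cv2.connectedComponentsWithStats(m)
for i in range(1,n):
    if s[i,4]>20: print('top',ce[i].round(1),s[i],[onz('top',*ce[i],z).round(1) for z in(90,138)])
E
```

```text
clock: 14.38
position: [468.5, -324.8, 141.1]
eef_rot: [-3.13, -0.011, 1.571]
ft_force: [-0.9, 0.6, -1.8]
finger_gap: 72.6
grip_force: 0.0
clock: 14.63
position: [474.1, -328.7, 152.4]
eef_rot: [3.139, 0.002, 1.572]
ft_force: [-0.1, -0.0, -0.8]
finger_gap: 72.3
grip_force: 0.0
[ 474.24694937 -328.88577372  152.69185919]
top [302.3 150.9] [296 145  14  13 138] [array([ 618.4, -105.8,   90. ]), array([605.1, -99.2, 138. ])]
top [224.  155.6] [221 152   7   8  51] [array([602.2,  70.1,  90. ]), array([589.7,  67.3, 138. ])]
```

View pics/v6.png

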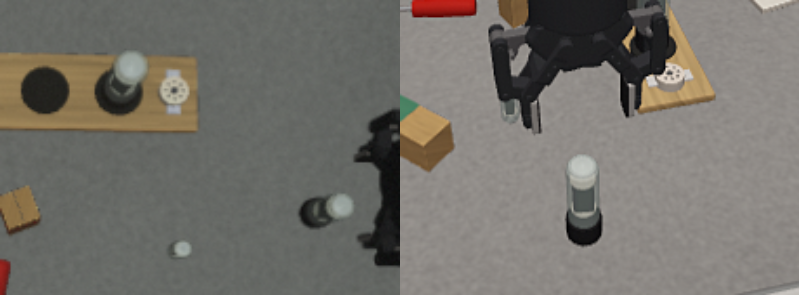

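Tube_d stands on pad_4, about 3 mm off centre. The gripper is centred above tube_c. Descending and gripping.

```bash
python3 -m pendant '[{"dx":0,"dy":0,"dz":-0.02,"rx":0,"ry":0,"rz":0,"claw":0.85},{"dx":0,"dy":0,"dz":-0.025,"rx":0,"ry":0,"rz":0,"claw":0.85},{"dx":0,"dy":0,"dz":-0.025,"rx":0,"ry":0,"rz":0,"claw":0.85},{"dx":0,"dy":0,"dz":-0.015,"rx":0,"ry":0,"rz":0,"claw":0.85},{"dx":0,"dy":0,"dz":-0.009,"rx":0,"ry":0,"rz":0,"claw":0.85},{"dx":0,"dy":0,"dz":0,"rx":0,"ry":0,"rz":0,"claw":0.85},{"dx":0,"dy":0,"dz":0,"rx":0,"ry":0,"rz":0,"claw":0.85},{"dx":0,"dy":0,"dz":0,"rx":0,"ry":0,"rz":0,"claw":0.85}]' 30
python3 -m pendant '[{"dx":0,"dy":0,"dz":0,"rx":0,"ry":0,"rz":0,"claw":0.6},{"dx":0,"dy":0,"dz":0,"rx":0,"ry":0,"rz":0,"claw":0.5},{"dx":0,"dy":0,"dz":0,"rx":0,"ry":0,"rz":0,"claw":0.3},{"dx":0,"dy":0,"dz":0,"rx":0,"ry":0,"rz":0,"claw":0.2},{"dx":0,"dy":0,"dz":0,"rx":0,"ry":0,"rz":0,"claw":0.2},{"dx":0,"dy":0,"dz":0,"rx":0,"ry":0,"rz":0,"claw":0.2},{"dx":0,"dy":0,"dz":0,"rx":0,"ry":0,"rz":0,"claw":0.2},{"dx":0,"dy":0,"dz":0,"rx":0,"ry":0,"rz":0,"claw":0.2}]' 30
```

```text
clock: 15.4
position: [474.2, -329.1, 58.4]
eef_rot: [3.139, 0.002, 1.572]
ft_force: [-0.1, -0.2, 0.0]
finger_gap: 72.4
grip_force: 0.0
clock: 16.07
position: [473.6, -328.6, 57.3]
eef_rot: [3.14, 0.001, 1.572]
ft_force: [0.2, -0.8, 5.4]
finger_gap: 29.5
grip_force: 29.9
```

Lift, carry along y at x≈474 (clear of tube_d), then go in to pad_3 at (606.3, −15.3).

```bash
python3 -m pendant '[{"dx":0,"dy":0,"dz":0.015,"rx":0,"ry":0,"rz":0,"claw":0.2},{"dx":0,"dy":0,"dz":0.03,"rx":0,"ry":0,"rz":0,"claw":0.2},{"dx":0,"dy":0,"dz":0.035,"rx":0,"ry":0,"rz":0,"claw":0.2},{"dx":0,"dy":0,"dz":0.03,"rx":0,"ry":0,"rz":0,"claw":0.2},{"dx":0,"dy":0,"dz":0.02,"rx":0,"ry":0,"rz":0,"claw":0.2},{"dx":0,"dy":0,"dz":0,"rx":0,"ry":0,"rz":0,"claw":0.2}]' 30
python3 -m pendant '[{"dx":0,"dy":0.0174,"dz":0,"rx":0,"ry":0,"rz":0,"claw":0.2},{"dx":0,"dy":0.0348,"dz":0,"rx":0,"ry":0,"rz":0,"claw":0.2},{"dx":0,"dy":0.0348,"dz":0,"rx":0,"ry":0,"rz":0,"claw":0.2},{"dx":0,"dy":0.0348,"dz":0,"rx":0,"ry":0,"rz":0,"claw":0.2},{"dx":0,"dy":0.0348,"dz":0,"rx":0,"ry":0,"rz":0,"claw":0.2},{"dx":0,"dy":0.0348,"dz":0,"rx":0,"ry":0,"rz":0,"claw":0.2},{"dx":0,"dy":0.0348,"dz":0,"rx":0,"ry":0,"rz":0,"claw":0.2},{"dx":0,"dy":0.0348,"dz":0,"rx":0,"ry":0,"rz":0,"claw":0.2},{"dx":0,"dy":0.0348,"dz":0,"rx":0,"ry":0,"rz":0,"claw":0.2},{"dx":0,"dy":0.0174,"dz":0,"rx":0,"ry":0,"rz":0,"claw":0.2},{"dx":0,"dy":0,"dz":0,"rx":0,"ry":0,"rz":0,"claw":0.2},{"dx":0,"dy":0,"dz":0,"rx":0,"ry":0,"rz":0,"claw":0.2}]' 30
python3 -m pendant '[{"dx":0.0166,"dy":0,"dz":0,"rx":0,"ry":0,"rz":0,"claw":0.2},{"dx":0.0332,"dy":0,"dz":0,"rx":0,"ry":0,"rz":0,"claw":0.2},{"dx":0.0332,"dy":0,"dz":0,"rx":0,"ry":0,"rz":0,"claw":0.2},{"dx":0.0332,"dy":0,"dz":0,"rx":0,"ry":0,"rz":0,"claw":0.2},{"dx":0.0166,"dy":0,"dz":0,"rx":0,"ry":0,"rz":0,"claw":0.2},{"dx":0,"dy":0,"dz":0,"rx":0,"ry":0,"rz":0,"claw":0.2},{"dx":0,"dy":0,"dz":0,"rx":0,"ry":0,"rz":0,"claw":0.2},{"dx":0,"dy":0,"dz":0,"rx":0,"ry":0,"rz":0,"claw":0.2}]' 30
```

```text
clock: 16.57
position: [474.9, -329.8, 191.6]
eef_rot: [3.135, 0.006, 1.572]
ft_force: [0.9, 0.0, 0.1]
finger_gap: 29.4
grip_force: 29.8
clock: 17.57
position: [472.1, -14.1, 184.4]
eef_rot: [-3.138, 0.0, 1.574]
ft_force: [0.0, -0.5, -0.0]
finger_gap: 29.1
grip_force: 29.8
clock: 18.23
position: [604.7, -16.0, 185.4]
eef_rot: [-3.139, 0.0, 1.57]
ft_force: [0.2, -0.9, -0.2]
finger_gap: 29.5
grip_force: 30.0
```

```bash
python3 -m pendant '[{"dx":0.001,"dy":0,"dz":-0.02,"rx":0,"ry":0,"rz":0,"claw":0.2},{"dx":0,"dy":0,"dz":-0.03,"rx":0,"ry":0,"rz":0,"claw":0.2},{"dx":0,"dy":0,"dz":-0.03,"rx":0,"ry":0,"rz":0,"claw":0.2},{"dx":0,"dy":0,"dz":-0.015,"rx":0,"ry":0,"rz":0,"claw":0.2},{"dx":0,"dy":0,"dz":-0.005,"rx":0,"ry":0,"rz":0,"claw":0.2},{"dx":0,"dy":0,"dz":0,"rx":0,"ry":0,"rz":0,"claw":0.2},{"dx":0,"dy":0,"dz":0,"rx":0,"ry":0,"rz":0,"claw":0.2},{"dx":0,"dy":0,"dz":0,"rx":0,"ry":0,"rz":0,"claw":0.2},{"dx":0,"dy":0,"dz":0,"rx":0,"ry":0,"rz":0,"claw":0.2}]' 30
```

```text
clock: 18.98
position: [608.2, -15.2, 88.8]
eef_rot: [3.137, 0.001, 1.572]
ft_force: [-0.1, 0.7, -1.1]
finger_gap: 29.2
grip_force: 30.0
```

```bash
python3 -m pendant '[{"dx":-0.0005,"dy":0,"dz":-0.006,"rx":0,"ry":0,"rz":0,"claw":0.2},{"dx":0,"dy":0,"dz":-0.004,"rx":0,"ry":0,"rz":0,"claw":0.2},{"dx":0,"dy":0,"dz":-0.003,"rx":0,"ry":0,"rz":0,"claw":0.2},{"dx":0,"dy":0,"dz":0,"rx":0,"ry":0,"rz":0,"claw":0.2},{"dx":0,"dy":0,"dz":0,"rx":0,"ry":0,"rz":0,"claw":0.2},{"dx":0,"dy":0,"dz":0,"rx":0,"ry":0,"rz":0,"claw":0.2},{"dx":0,"dy":0,"dz":0,"rx":0,"ry":0,"rz":0,"claw":0.2}]' 30
python3 - <<'E'
from h import *
sd,_=grab('side','s7')
cv2.imwrite('pics/v7.png',cv2.resize(sd[110:270,220:360],(560,600))[:,:,::-1])
E
```

```text
clock: 19.57
position: [606.4, -14.9, 73.3]
eef_rot: [3.142, -0.0, 1.572]
ft_force: [-0.4, 0.9, 0.6]
finger_gap: 29.6
grip_force: 30.2
```

View pics/v7.png

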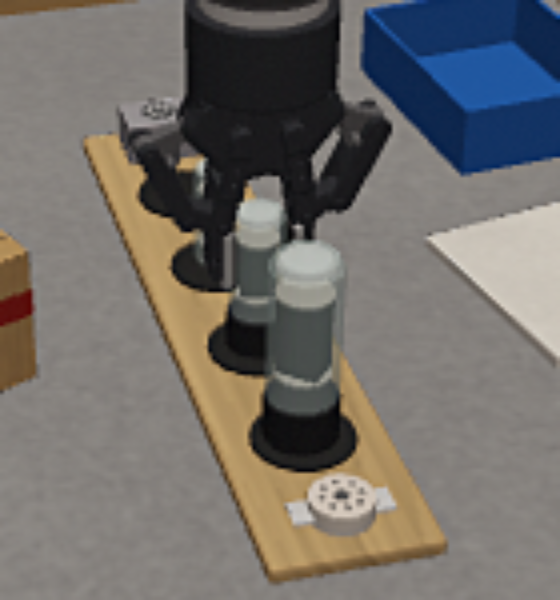

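Tube_c is on pad_3, with its base at (245,340) behind tube_d. Releasing and retreating up.

```bash
python3 -m pendant '[{"dx":0,"dy":0,"dz":0,"rx":0,"ry":0,"rz":0,"claw":0.45},{"dx":0,"dy":0,"dz":0,"rx":0,"ry":0,"rz":0,"claw":0.6},{"dx":0,"dy":0,"dz":0,"rx":0,"ry":0,"rz":0,"claw":0.75},{"dx":0,"dy":0,"dz":0,"rx":0,"ry":0,"rz":0,"claw":0.75},{"dx":0,"dy":0,"dz":0,"rx":0,"ry":0,"rz":0,"claw":0.75},{"dx":0,"dy":0,"dz":0.02,"rx":0,"ry":0,"rz":0,"claw":0.75},{"dx":0,"dy":0,"dz":0.035,"rx":0,"ry":0,"rz":0,"claw":0.75},{"dx":0,"dy":0,"dz":0.035,"rx":0,"ry":0,"rz":0,"claw":0.75},{"dx":0,"dy":0,"dz":0.035,"rx":0,"ry":0,"rz":0,"claw":0.75},{"dx":0,"dy":0,"dz":0.02,"rx":0,"ry":0,"rz":0,"claw":0.75},{"dx":0,"dy":0,"dz":0,"rx":0,"ry":0,"rz":0,"claw":0.75},{"dx":0,"dy":0,"dz":0,"rx":0,"ry":0,"rz":0,"claw":0.75}]' 25
```

```text
clock: 20.62
position: [607.6, -15.1, 220.5]
eef_rot: [3.137, 0.001, 1.572]
ft_force: [-0.2, -0.5, -0.7]
finger_gap: 64.3
grip_force: 0.0
```

```bash
python3 -m pendant '[{"dx":-0.0256,"dy":-0.0216,"dz":0,"rx":0,"ry":0,"rz":0,"claw":0.75},{"dx":-0.0256,"dy":-0.0216,"dz":0,"rx":0,"ry":0,"rz":0,"claw":0.75},{"dx":-0.0256,"dy":-0.0216,"dz":0,"rx":0,"ry":0,"rz":0,"claw":0.75},{"dx":-0.0256,"dy":-0.0216,"dz":0,"rx":0,"ry":0,"rz":0,"claw":0.75},{"dx":-0.0256,"dy":-0.0216,"dz":0,"rx":0,"ry":0,"rz":0,"claw":0.75},{"dx":-0.0256,"dy":-0.0216,"dz":0,"rx":0,"ry":0,"rz":0,"claw":0.75},{"dx":-0.0256,"dy":-0.0216,"dz":0,"rx":0,"ry":0,"rz":0,"claw":0.75},{"dx":0,"dy":0,"dz":-0.035,"rx":0,"ry":0,"rz":0,"claw":0.75},{"dx":0,"dy":0,"dz":-0.035,"rx":0,"ry":0,"rz":0,"claw":0.75},{"dx":0,"dy":0,"dz":-0.03,"rx":0,"ry":0,"rz":0,"claw":0.75},{"dx":0,"dy":0,"dz":0,"rx":0,"ry":0,"rz":0,"claw":0.75},{"dx":0,"dy":0,"dz":0,"rx":0,"ry":0,"rz":0,"claw":0.75}]' 25
python3 -m pendant '[{"dx":0,"dy":0,"dz":0,"rx":0,"ry":0,"rz":0,"claw":0.75},{"dx":0,"dy":0,"dz":0,"rx":0,"ry":0,"rz":0,"claw":0.75}]' 25
python3 - <<'E'
from h import *
im,d=grab('top','t8'); sd,_=grab('side','s8'); print(r.state()['position'])
a=im[130:270,210:400];b=sd[150:300,130:330]
cv2.imwrite('pics/v8.png',np.hstack([cv2.resize(a,(400,295)),cv2.resize(b,(399,295))])[:,:,::-1])
hsv=cv2.cvtColor(im,cv2.COLOR_RGB2HSV)
m=((hsv[...,2]>140)&(hsv[...,1]<50)).astype(np.uint8); m[:130]=0; m[175:]=0; m[:,:175]=0; m[:,310:]=0
n,l,s,ce=cv2.connectedComponentsWithStats(m)
for i in range(1,n):
    if s[i,4]>20: print('top',ce[i].round(1),s[i],[onz('top',*ce[i],z).round(1) for z in(90,112,138)])
E
```

```text
clock: 21.62
position: [424.1, -164.5, 114.7]
eef_rot: [-3.134, -0.004, 1.572]
ft_force: [-0.4, 0.5, -0.4]
finger_gap: 63.7
grip_force: 0.0
clock: 21.78
position: [428.7, -166.8, 120.6]
eef_rot: [3.138, 0.002, 1.572]
ft_force: [-0.2, 0.6, 1.0]
finger_gap: 64.1
grip_force: 0.0
[ 428.93878162 -166.94817647  120.9145856 ]
top [301.8 151.6] [295 145  15  15 176] [array([ 616.7, -104.7,   90. ]), array([ 610.6, -101.7,  112. ]), array([603.4, -98.2, 138. ])]
top [262.1 153.2] [257 148  11  12 104] [array([610.2, -15.3,  90. ]), array([604.3, -14.5, 112. ]), array([597.3, -13.5, 138. ])]
top [223.8 155.3] [220 151   8   9  56] [array([602.8,  70.5,  90. ]), array([597.1,  69.2, 112. ]), array([590.3,  67.6, 138. ])]
```

View pics/v8.png

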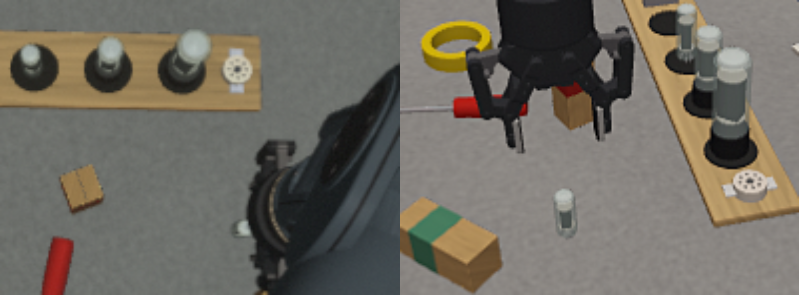

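Tubes b, c and d stand centred on pads 2, 3 and 4, with tube_a below the gripper. Descending and gripping.

```bash
python3 -m pendant '[{"dx":-0.001,"dy":0.0005,"dz":-0.02,"rx":0,"ry":0,"rz":0,"claw":0.75},{"dx":0,"dy":0,"dz":-0.025,"rx":0,"ry":0,"rz":0,"claw":0.75},{"dx":0,"dy":0,"dz":-0.02,"rx":0,"ry":0,"rz":0,"claw":0.75},{"dx":0,"dy":0,"dz":-0.015,"rx":0,"ry":0,"rz":0,"claw":0.75},{"dx":0,"dy":0,"dz":-0.008,"rx":0,"ry":0,"rz":0,"claw":0.75},{"dx":0,"dy":0,"dz":0,"rx":0,"ry":0,"rz":0,"claw":0.75},{"dx":0,"dy":0,"dz":0,"rx":0,"ry":0,"rz":0,"claw":0.75},{"dx":0,"dy":0,"dz":0,"rx":0,"ry":0,"rz":0,"claw":0.75}]' 25
python3 -m pendant '[{"dx":0,"dy":0,"dz":0,"rx":0,"ry":0,"rz":0,"claw":0.5},{"dx":0,"dy":0,"dz":0,"rx":0,"ry":0,"rz":0,"claw":0.4},{"dx":0,"dy":0,"dz":0,"rx":0,"ry":0,"rz":0,"claw":0.3},{"dx":0,"dy":0,"dz":0,"rx":0,"ry":0,"rz":0,"claw":0.1},{"dx":0,"dy":0,"dz":0,"rx":0,"ry":0,"rz":0,"claw":0.1},{"dx":0,"dy":0,"dz":0,"rx":0,"ry":0,"rz":0,"claw":0.1},{"dx":0,"dy":0,"dz":0,"rx":0,"ry":0,"rz":0,"claw":0.1},{"dx":0,"dy":0,"dz":0,"rx":0,"ry":0,"rz":0,"claw":0.1}]' 25
```

```text
clock: 22.55
position: [427.5, -166.3, 32.1]
eef_rot: [3.139, 0.002, 1.572]
ft_force: [0.8, -0.2, -0.3]
finger_gap: 64.2
grip_force: 0.0
clock: 23.22
position: [426.6, -165.9, 30.9]
eef_rot: [3.141, 0.001, 1.572]
ft_force: [-0.7, 0.1, 3.8]
finger_gap: 19.5
grip_force: 27.0
```

```bash
python3 -m pendant '[{"dx":0,"dy":0,"dz":0.015,"rx":0,"ry":0,"rz":0,"claw":0.1},{"dx":0,"dy":0,"dz":0.035,"rx":0,"ry":0,"rz":0,"claw":0.1},{"dx":0,"dy":0,"dz":0.035,"rx":0,"ry":0,"rz":0,"claw":0.1},{"dx":0,"dy":0,"dz":0.035,"rx":0,"ry":0,"rz":0,"claw":0.1},{"dx":0,"dy":0,"dz":0.03,"rx":0,"ry":0,"rz":0,"claw":0.1},{"dx":0,"dy":0,"dz":0,"rx":0,"ry":0,"rz":0,"claw":0.1}]' 25
python3 -m pendant '[{"dx":0.0081,"dy":0.0146,"dz":0,"rx":0,"ry":0,"rz":0,"claw":0.1},{"dx":0.0162,"dy":0.0291,"dz":0,"rx":0,"ry":0,"rz":0,"claw":0.1},{"dx":0.0162,"dy":0.0291,"dz":0,"rx":0,"ry":0,"rz":0,"claw":0.1},{"dx":0.0162,"dy":0.0291,"dz":0,"rx":0,"ry":0,"rz":0,"claw":0.1},{"dx":0.0162,"dy":0.0291,"dz":0,"rx":0,"ry":0,"rz":0,"claw":0.1},{"dx":0.0162,"dy":0.0291,"dz":0,"rx":0,"ry":0,"rz":0,"claw":0.1},{"dx":0.0162,"dy":0.0291,"dz":0,"rx":0,"ry":0,"rz":0,"claw":0.1},{"dx":0.0162,"dy":0.0291,"dz":0,"rx":0,"ry":0,"rz":0,"claw":0.1},{"dx":0.0162,"dy":0.0291,"dz":0,"rx":0,"ry":0,"rz":0,"claw":0.1},{"dx":0.0162,"dy":0.0291,"dz":0,"rx":0,"ry":0,"rz":0,"claw":0.1},{"dx":0.0162,"dy":0.0291,"dz":0,"rx":0,"ry":0,"rz":0,"claw":0.1},{"dx":0.0081,"dy":0.0146,"dz":0,"rx":0,"ry":0,"rz":0,"claw":0.1}]' 25
python3 -m pendant '[{"dx":0,"dy":0,"dz":0,"rx":0,"ry":0,"rz":0,"claw":0.1},{"dx":0,"dy":0,"dz":0,"rx":0,"ry":0,"rz":0,"claw":0.1},{"dx":0,"dy":0,"dz":0,"rx":0,"ry":0,"rz":0,"claw":0.1},{"dx":0,"dy":0,"dz":0,"rx":0,"ry":0,"rz":0,"claw":0.1}]' 25
```

```text
clock: 23.72
position: [429.3, -167.4, 187.2]
eef_rot: [3.131, 0.006, 1.572]
ft_force: [0.3, -0.2, -0.5]
finger_gap: 19.3
grip_force: 26.9
clock: 24.72
position: [604.9, 158.0, 178.2]
eef_rot: [-3.14, -0.001, 1.574]
ft_force: [-0.7, -0.6, -0.0]
finger_gap: 19.1
grip_force: 26.9
clock: 25.05
position: [603.7, 153.4, 179.9]
eef_rot: [-3.14, 0.001, 1.571]
ft_force: [-0.2, 0.2, -0.5]
finger_gap: 19.0
grip_force: 26.9
```

```bash
python3 -m pendant '[{"dx":0.001,"dy":0.0005,"dz":-0.02,"rx":0,"ry":0,"rz":0,"claw":0.1},{"dx":0,"dy":0,"dz":-0.035,"rx":0,"ry":0,"rz":0,"claw":0.1},{"dx":0,"dy":0,"dz":-0.035,"rx":0,"ry":0,"rz":0,"claw":0.1},{"dx":0,"dy":0,"dz":-0.02,"rx":0,"ry":0,"rz":0,"claw":0.1},{"dx":0,"dy":0,"dz":-0.008,"rx":0,"ry":0,"rz":0,"claw":0.1},{"dx":0,"dy":0,"dz":0,"rx":0,"ry":0,"rz":0,"claw":0.1},{"dx":0,"dy":0,"dz":0,"rx":0,"ry":0,"rz":0,"claw":0.1},{"dx":0,"dy":0,"dz":0,"rx":0,"ry":0,"rz":0,"claw":0.1},{"dx":0,"dy":0,"dz":0,"rx":0,"ry":0,"rz":0,"claw":0.1}]' 25
```

```text
clock: 25.8
position: [607.3, 155.1, 65.4]
eef_rot: [3.137, -0.001, 1.571]
ft_force: [-0.0, 0.3, -0.3]
finger_gap: 19.0
grip_force: 26.9
```

```bash
python3 -m pendant '[{"dx":0,"dy":-0.0005,"dz":-0.008,"rx":0,"ry":0,"rz":0,"claw":0.1},{"dx":0,"dy":0,"dz":-0.005,"rx":0,"ry":0,"rz":0,"claw":0.1},{"dx":0,"dy":0,"dz":-0.002,"rx":0,"ry":0,"rz":0,"claw":0.1},{"dx":0,"dy":0,"dz":0,"rx":0,"ry":0,"rz":0,"claw":0.1},{"dx":0,"dy":0,"dz":0,"rx":0,"ry":0,"rz":0,"claw":0.1},{"dx":0,"dy":0,"dz":0,"rx":0,"ry":0,"rz":0,"claw":0.1},{"dx":0,"dy":0,"dz":0,"rx":0,"ry":0,"rz":0,"claw":0.1},{"dx":0,"dy":0,"dz":0,"rx":0,"ry":0,"rz":0,"claw":0.1}]' 25
python3 - <<'E'
from h import *
sd,_=grab('side','s9')
cv2.imwrite('pics/v9.png',cv2.resize(sd[110:270,220:360],(560,600))[:,:,::-1])
E
```

```text
clock: 26.47
position: [605.2, 154.6, 47.1]
eef_rot: [-3.141, 0.0, 1.572]
ft_force: [0.3, 0.6, 0.1]
finger_gap: 19.3
grip_force: 26.7
```

View pics/v9.png

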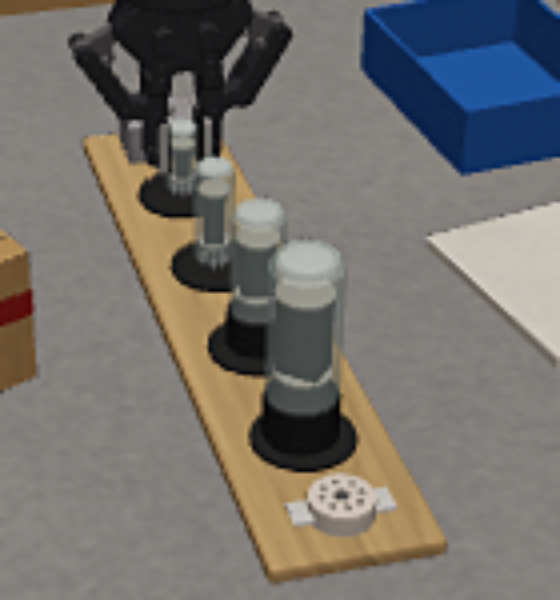

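Tube_a is at (181,175), down on pad_1. I'll release it, retreat up and back, and check.

```bash
python3 -m pendant '[{"dx":0,"dy":0,"dz":0,"rx":0,"ry":0,"rz":0,"claw":0.35},{"dx":0,"dy":0,"dz":0,"rx":0,"ry":0,"rz":0,"claw":0.5},{"dx":0,"dy":0,"dz":0,"rx":0,"ry":0,"rz":0,"claw":0.7},{"dx":0,"dy":0,"dz":0,"rx":0,"ry":0,"rz":0,"claw":0.7},{"dx":0,"dy":0,"dz":0,"rx":0,"ry":0,"rz":0,"claw":0.7},{"dx":0,"dy":0,"dz":0.02,"rx":0,"ry":0,"rz":0,"claw":0.7},{"dx":0,"dy":0,"dz":0.035,"rx":0,"ry":0,"rz":0,"claw":0.7},{"dx":0,"dy":0,"dz":0.035,"rx":0,"ry":0,"rz":0,"claw":0.7},{"dx":0,"dy":0,"dz":0.035,"rx":0,"ry":0,"rz":0,"claw":0.7},{"dx":0,"dy":0,"dz":0.035,"rx":0,"ry":0,"rz":0,"claw":0.7},{"dx":0,"dy":0,"dz":0.035,"rx":0,"ry":0,"rz":0,"claw":0.7},{"dx":0,"dy":0,"dz":0,"rx":0,"ry":0,"rz":0,"claw":0.7}]' 25
python3 -m pendant '[{"dx":-0.03,"dy":0.02,"dz":0,"rx":0,"ry":0,"rz":0,"claw":0.7},{"dx":-0.03,"dy":0.02,"dz":0,"rx":0,"ry":0,"rz":0,"claw":0.7},{"dx":-0.03,"dy":0.02,"dz":0,"rx":0,"ry":0,"rz":0,"claw":0.7},{"dx":-0.03,"dy":0.02,"dz":0,"rx":0,"ry":0,"rz":0,"claw":0.7},{"dx":-0.03,"dy":0.02,"dz":0,"rx":0,"ry":0,"rz":0,"claw":0.7},{"dx":-0.03,"dy":0.02,"dz":0,"rx":0,"ry":0,"rz":0,"claw":0.7},{"dx":0,"dy":0,"dz":0,"rx":0,"ry":0,"rz":0,"claw":0.7},{"dx":0,"dy":0,"dz":0,"rx":0,"ry":0,"rz":0,"claw":0.7},{"dx":0,"dy":0,"dz":0,"rx":0,"ry":0,"rz":0,"claw":0.7},{"dx":0,"dy":0,"dz":0,"rx":0,"ry":0,"rz":0,"claw":0.7}]' 25
python3 - <<'E'
from h import *
im,d=grab('top','t10'); sd,_=grab('side','s10')
a=im[120:260,160:350];b=sd[110:270,190:390]
cv2.imwrite('pics/v10.png',np.hstack([cv2.resize(a,(400,320)),cv2.resize(b,(400,320))])[:,:,::-1])
hsv=cv2.cvtColor(im,cv2.COLOR_RGB2HSV)
m=((hsv[...,2]>140)&(hsv[...,1]<50)).astype(np.uint8); m[:130]=0; m[175:]=0; m[:,:175]=0; m[:,310:]=0
n,l,s,ce=cv2.connectedComponentsWithStats(m)
for i in range(1,n):
    if s[i,4]>15: print('top',ce[i].round(1),s[i],[onz('top',*ce[i],z).round(1)[:2] for z in(70,90,112,138)])
E
```

```text
clock: 27.52
position: [608.6, 155.1, 252.3]
eef_rot: [3.126, -0.002, 1.572]
ft_force: [0.7, -0.0, 0.8]
finger_gap: 60.2
grip_force: 0.0
clock: 28.35
position: [426.2, 274.1, 242.1]
eef_rot: [3.141, 0.0, 1.571]
ft_force: [-0.3, -0.6, 0.6]
finger_gap: 59.9
grip_force: 0.0
top [302.3 150.9] [296 145  13  13 132] [array([ 623.9, -108.6]), array([ 618.3, -105.8]), array([ 612.2, -102.8]), array([604.9, -99.2])]
top [262.3 152.8] [258 148  10  11  84] [array([616.7, -16.4]), array([611.3, -15.6]), array([605.3, -14.8]), array([598.3, -13.9])]
top [188.5 156.3] [186 153   6   7  33] [array([603.4, 152.5]), array([598.3, 149.5]), array([592.7, 146.2]), array([586. , 142.4])]
top [224.  155.6] [221 152   7   8  51] [array([607.4,  71.3]), array([602.2,  70.1]), array([596.5,  68.8]), array([589.7,  67.3])]
```

View pics/v10.png

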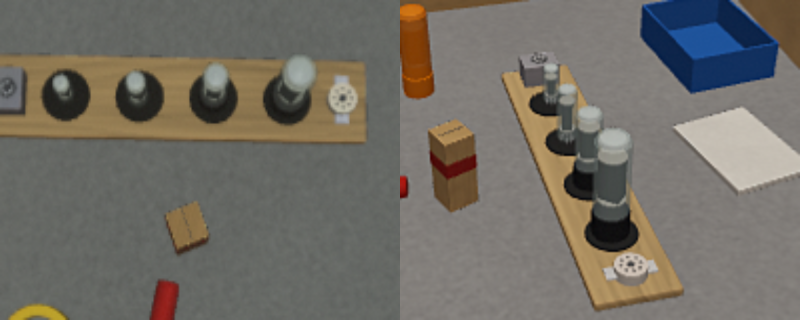

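All four tubes stand upright, each within about 4 mm of its pad's centre. They rise from the straightener end, and the carton has not moved. Handing in.

```bash
python3 -c "
from workcell import r
print(r.hand_in())"
```

```text
the job is handed in; nothing more can be done
None
```

I handed the job in at about 28 s: tubes a, b, c and d stand upright on pads 1 to 4 in rising height from the straightener, each within about 4 mm of its pad's centre by the top camera, and the carton was never touched; the hand-in gave no verdict.

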